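# Open the child-resistant solvent bottle at the panel bench

## Task

Stand the square solvent bottle, still capped, fully down in the blue bench holder, which keeps it from turning. There press its red child-resistant cap down and, keeping it pressed, turn it anticlockwise (seen from above) past the locking teeth until it is free; lift it off and set it down, not dropped, right way up in the shallow grey tray with the blue liner. Leave the open bottle upright in the holder, never let it tip, and do not knock the other things on the bench about.

Things in the scene. Friction and masses are not known exactly. Their poses are not given: they have to be found in the camera images.
- bottle_center (a point): Square white plastic bottle with yellow labels, loose, 0.18 to 0.34 kg, upright on the bench with the red cap locked on. Body 60 x 60 mm, 86 mm high, then a sloping shoulder to 99 mm and the neck; 146 mm high with the cap. The point is on its axis, 73 mm above its underside; z up, x and y square to its flat sides; any quarter turn fits the holder. It may be carried by the locked cap.
- cap_center (a point): Red round cap with ribbed sides and two white arrows on top, loose, 40 g, 52 mm across, 34 mm high, flat top, open below. The point is on its axis, half-way up; z up. Locked on the bottle it is 56 mm above the bottle's point, its x and y along the bottle's. Gripped in its upper half, the fingers clear bottle and tray as it is pressed or set down.
- bottle_neck (a point): Centre of the top of the bottle's neck (34 mm across), 132 mm above the bottle's underside, 3 mm above the locked cap's centre; the cap hides it. Four locking teeth 3.5 mm deep on the neck hold the cap's inner lugs. Anticlockwise seen from above (positive about z), turned against the bottle, the cap is clear from 0.57 rad on and lifts straight off; a stop ends the turn at about 1.0 rad. Clockwise it is blocked.
- cap_edge (a point): Centre of the cap's lower edge. A sprung liner inside holds the cap up against the teeth with about 5 N. To turn, it must be kept pressed down by at least 4 mm (9 N); at 7 mm (12 N) it bottoms on a bead 50 mm across on the neck. About 5.5 mm and 0.8 rad are right. The bottle's shoulder lies 13 mm below this edge, the top of its flat sides 26 mm below.
- holder_in (a point): Blue sheet-steel bottle holder screwed to the bench. The point is the centre of its well's floor, 6 mm above the bench; z up, x and y square to the well's sides. Well 64 x 64 mm inside, walls 45 mm above this floor, then outward-flared lips up to 58 mm above it (89 mm across). Base plate 130 mm along x, 76 mm along y. In the well the bottle can still twist by up to 0.07 rad.
- tray_in (a point): Shallow square grey tray with a blue liner, fixed to the bench, 140 x 140 mm outside, 132 x 132 mm inside, rim 10 mm above its floor. The point is the centre of the floor (4 mm above the bench), x and y along its sides, z up.
- meter: Bystander, to be left alone: yellow hand-held cable tester with black ends, lying flat, 180 x 89 x 46 mm. Origin at the centre of its underside.
- contactor: Bystander, to be left alone: black contactor block with a blue-grey band, 45 x 75 x 88 mm high. Origin at the centre of its underside.
- breaker: Bystander, to be left alone: white three-pole circuit breaker with blue toggles, 85 x 54 x 75 mm high. Origin at the centre of its underside.
- terminals: Bystander, to be left alone: piece of rail 130 mm long carrying green, beige, blue and orange terminal blocks, 44 mm wide, 45 mm high. Origin at the centre of its underside.
- screwdriver: Bystander, to be left alone: yellow-handled screwdriver, 200 mm long, lying flat. Origin at the centre of its underside.
- strippers: Bystander, to be left alone: orange-handled wire strippers, about 165 mm long, lying flat. Origin at the centre of its underside.
- tape: Bystander, to be left alone: roll of black tape lying flat, 66 mm across, 19 mm high. Origin at the centre of its underside.
Mind the look-alikes: they are no part of the job. There is more than one size of the part that bears cap_center; the job needs the largest.

How it is judged:
By the outcome, as a careful person would: the job done as asked, in the order asked, and still so for the second after the job is handed in, with the robot touching nothing.
It also fails if it takes over 58 s, if anything falls off the work surface, if the arm or the gripper's body presses on something with over 40 N, if the wrist force passes 120 N, or if a joint passes its speed limit or range.

## Robot

A 6-joint arm with a two-finger parallel gripper is mounted at the origin on the work surface. World frame = base frame: x ahead of the robot, y to its left, z up, the work surface at z = 0. Lengths are in m, angles in rad, forces in N, time in s.
With the tool pointing down it reaches from about 0.35 to 0.725 m from the base axis. Payload 4.3 kg.
Tool frame: the origin (TCP) lies at the very end of the fingers, on their centre line; the grasp point (between the pads) lies 19 mm behind it (grip_depth is the distance from the TCP to the grasp point, in m); z points along the fingers, y is the line along which they close (so a half turn about z gives the same grasp; the last joint's range is limited). The gripper opens to 85 mm and grips with 20 to 120 N. Pads are 22 mm wide; open, the fingers measure 114 mm over their backs; the gripper's body (76 mm by 85 mm) begins 54 mm behind the grasp point. The pads swing forward as they close: fully open they stand 13 mm farther back than shut.
Start: joints at [1.189, 0.377, 0.081, 1.274, 0, 1.46], TCP at [0.154, 0.554, 0.231] pointing down, gripper open.
Joint ranges: [-2.72, 2.72], [-0.84, 1.66], [-1.02, 1.22], [-1.77, 2.12], [-1.37, 1.28], [-3.14, 3.14]. Speed limits (rad/s): [2.57, 2.57, 3.14, 3.14, 3.14, 3.14].

## Interface

Orientations are given as a unit quaternion [x, y, z, w].
In Python, from plant import * gives the robot as it stands.
- The arm moves only by the tool carry_out, never from a script. Its arguments are lists of equal length, an entry for each row: "dp": the shift along the world's x, y, z in units of 75 mm (1.0 is 75 mm), a list of three; "angular": the turn, a rotation vector about the world's x, y, z in units of 90 degrees (1.0 is 90 degrees), a list of three; "claw": the gripper command: -1 is fully open, 1 is shut, values between are in proportion. In form: {"dp": [[dx, dy, dz], ...], "angular": [[rx, ry, rz], ...], "claw": [claw, ...]}. A call has 1 to 10 rows; each row shifts and turns the commanded pose from where the row before left it; what a row does not reach is not made up. A row lasts 1/8 s, in which the tool goes at most 62.5 mm and 10.7 degrees, less where a joint would pass 70% of its speed; a pose out of reach is approached as far as the arm can. A call with a number of a shift or a turn outside -1 to 1 is refused whole. A call with a gripper value outside its range is refused whole. The fingers move at their own pace and stop on an object; the grip force is fixed at half the most. Time passes only in rows, so rows that do not move let the fingers close. It gives the time, the measured TCP pose, the force, the opening and the grip force at its end, in the units of the state.
- read_state(): the state, without advancing time (a new reading comes with each control period).
- read_camera(name): name is "scene" or "top" or "wrist"; returns a dict with "img" (384x512x3 uint8, red, green, blue), "camera_matrix" (3x3 intrinsics, pixels), "rvec" (rotation vector, rad) and "tvec" (3), from world to camera coordinates, as OpenCV has them. Camera axes: x right, y down, z forward; pixel columns grow to the right and rows downward; lengths in m; the calibration is good to about 2 mm. A picture is of the moment at which its call begins. There is no depth.
- sign_off(): hands the job in; it is judged then, once.
The state is a dict: "t": time; "qpos": joint angles; "qvel": joint speeds; "joint_torque": joint torques, N m; "position": TCP position; "orientation": TCP orientation; "wrist_force": force on the tool from outside, world axes, zero at the start; "ft_torque": the same for the moment, N m; "gripper_width": finger opening in m; "grip_force": force on a finger pad.
Only numpy, scipy, OpenCV 4.12 (cv2) and the standard library are available. Lean on these libraries where they do the work, as an engineer would, in place of code of your own. Each camera call takes 0.05 s, during which the arm holds its last target. There are 200 camera calls.

## Working session

There is one attempt and no reset: what is moved stays moved. The work goes in short steps, Python scripts to look and compute and a tool call to move; the robot and the scene stay as the last step left them, time stands still between calls to the robot, and variables do not carry over. Pictures are saved under pics/ and viewed, at most 10 in all, crops included, and the job is handed in when it is done.

Besides the shell and the picture viewer there is one more tool, called as name(argument=value, ...) on one line, values as JSON. carry_out: Moves the arm, as the interface text tells. Its arguments: {"type":"object","properties":{"dp":{"type":"array","items":{"type":"array","items":{"type":"number","minimum":-1,"maximum":1}}},"angular":{"type":"array","items":{"type":"array","items":{"type":"number","minimum":-1,"maximum":1}}},"claw":{"type":"array","items":{"type":"number"}}},"required":["dp","angular","claw"]}

```bash
mkdir -p pics
cat > h.py <<'E'
from plant import *
import cv2, numpy as np
def snap(n,f):
    c=read_camera(n); cv2.imwrite('pics/'+f,c['img'][:,:,::-1]); np.savez('pics/'+f+'.npz',**c); return c
def ray(c,uv,z):
    K=c['camera_matrix'];R,_=cv2.Rodrigues(np.array(c['rvec']));t=np.array(c['tvec']).ravel()
    p=cv2.undistortPoints(np.array([[uv]],float),K,None)[0,0]
    d=R.T@np.array([p[0],p[1],1]);o=-R.T@t
    return o+d*(z-o[2])/d[2]
def proj(c,P):
    return cv2.projectPoints(np.array(P,float).reshape(-1,1,3),np.array(c['rvec'],float),np.array(c['tvec'],float),c['camera_matrix'],None)[0][:,0]
E
python3 - <<'E'
from h import *
a=snap('top','top.png');b=snap('scene','scene.png')
for c in(a,b):
    R,_=cv2.Rodrigues(np.array(c['rvec']));print(-R.T@np.array(c['tvec']).ravel())
s=read_state();print(s)
E
```

```text
[0.3911419  0.01391189 1.12627244]
[1.11734532 0.14394319 0.91214825]
{'t': 0.1, 'qpos': array([1.18873686e+00, 3.78000291e-01, 7.97659959e-02, 1.27438333e+00,
       3.92373376e-05, 1.46052335e+00]), 'qvel': array([-0.00023502, -0.00118049,  0.00341088,  0.00074137, -0.00078727,
        0.00029815]), 'joint_torque': array([ 9.12149535e-04, -4.64694464e+01,  2.70582175e+01,  1.20597793e-02,
       -1.06080379e-04, -1.11092507e-05]), 'position': array([0.15411109, 0.5533633 , 0.23045094]), 'orientation': array([ 1.35475341e-01,  9.90780300e-01, -8.78414152e-04, -2.40940707e-04]), 'wrist_force': array([ 0.34680925, -0.83081339, -0.20269631]), 'ft_torque': array([0.0291815 , 0.00297111, 0.03295772]), 'grip_force': 0.0, 'gripper_width': 0.08521298254876468}
```

View pics/top.png

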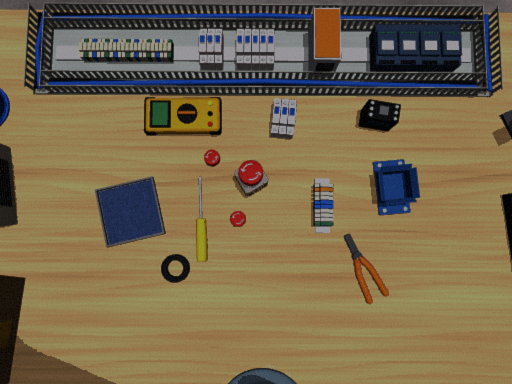

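View pics/scene.png

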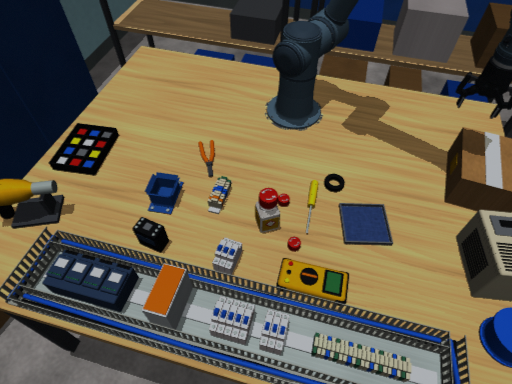

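The top view shows the bottle with the big red cap at (251,173), the holder at (396,187) and the tray at (130,211). There are small decoy caps at (212,157) and (238,219). Next, enlarged crops for accuracy.

Run:
```python
from h import *
i=cv2.imread('pics/top.png')
f=lambda x,y,w,h,s:cv2.resize(i[y:y+h,x:x+w],None,fx=s,fy=s,interpolation=cv2.INTER_CUBIC)
a=f(222,150,60,60,6);b=f(366,150,60,60,6)
cv2.imwrite('pics/crop.png',np.hstack([a,b]))
c=dict(np.load('pics/top.png.npz'))
h=cv2.cvtColor(i,cv2.COLOR_BGR2HSV)
m=(((h[...,0]<8)|(h[...,0]>172))&(h[...,1]>150)&(h[...,2]>80)).astype(np.uint8)
m[:,300:]=0;m[:140]=0
n,l,s,ce=cv2.connectedComponentsWithStats(m)
for k in range(1,n):
    if s[k,4]>30: print(s[k],ce[k],ray(c,ce[k],.14))
# tray
m=cv2.inRange(h,(100,60,30),(125,255,255))
n,l,s,ce=cv2.connectedComponentsWithStats(m)
for k in range(1,n):
    if s[k,4]>200 and 150<ce[k][1]<300:
        r=cv2.minAreaRect(np.argwhere(l==k)[:,::-1].astype(np.float32));print(s[k],r,ray(c,r[0],.004),ray(c,r[0],.03))
```

```text
[204 150  15  15 147] [211.18367347 156.70748299] [0.57391972 0.11115391 0.14      ]
[239 160  24  24 382] [250.43193717 171.65706806] [0.54230905 0.02768903 0.14      ]
[230 211  16  16 163] [237.43558282 218.21472393] [0.44370547 0.0542456  0.14      ]
[ 373  160   47   55 1804] ((396.8597412109375, 186.23780822753906), (53.89059066772461, 42.516143798828125), 83.6598129272461) [ 0.52962381 -0.32228338  0.004     ] [ 0.52641556 -0.31449465  0.03      ]
[  99  180   64   64 2940] ((129.56478881835938, 211.43898010253906), (54.58428955078125, 55.56119155883789), 77.6609115600586) [0.46584165 0.31693094 0.004     ] [0.46411106 0.30991081 0.03      ]
```

View pics/crop.png

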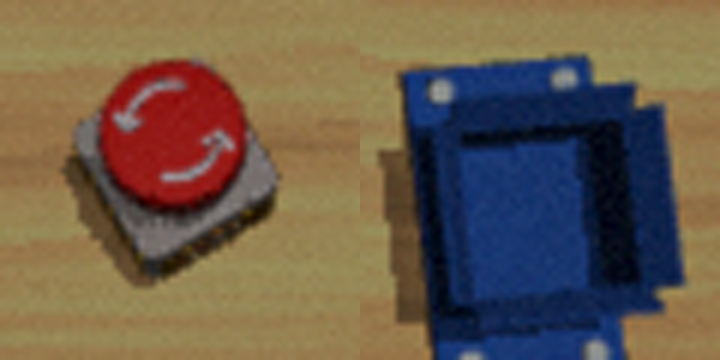

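The cap is at about (0.541, 0.028) with the bottle's yaw about 30°. The holder is at about (0.528, -0.318) with yaw about 6°, and the tray is at (0.466, 0.317). I'll move over the bottle for a closer look.

carry_out(dp=[[0.2, -0.2, 0.5], [0.3, -0.5, 0.5], [0.4, -0.6, 0], [0.4, -0.6, 0], [0.4, -0.6, 0], [0.4, -0.6, 0], [0.4, -0.6, 0], [0.4, -0.6, 0], [0.4, -0.6, 0], [0.4, -0.6, 0]], angular=[[0, 0, 0], [0, 0, 0], [0, 0, 0], [0, 0, 0], [0, 0, 0], [0, 0, 0], [0, 0, 0], [0, 0, 0], [0, 0, 0], [0, 0, 0]], claw=[-1, -1, -1, -1, -1, -1, -1, -1, -1, -1])

```text
t: 1.35
position: [0.4324, 0.1398, 0.3061]
orientation: [0.136, 0.991, 0.0, -0.0]
wrist_force: [0.7, 0.3, -0.6]
gripper_width: 0.0855
grip_force: 0.0
```

carry_out(dp=[[0.4, -0.5, 0.2], [0.4, -0.4, 0.2], [0.3, -0.3, 0], [0, 0, 0], [0, 0, 0]], angular=[[0, 0, 0], [0, 0, 0], [0, 0, 0], [0, 0, 0], [0, 0, 0]], claw=[-1, -1, -1, -1, -1])

```text
t: 1.98
position: [0.5137, 0.0517, 0.3359]
orientation: [0.135, 0.991, 0.0, -0.001]
wrist_force: [0.4, 0.2, -0.1]
gripper_width: 0.0856
grip_force: 0.0
```

Run:
```python
from h import *
c=snap('wrist','w1.png');R,_=cv2.Rodrigues(np.array(c['rvec']));print(-R.T@np.array(c['tvec']).ravel(),R)
s=read_state();print(s['position'],s['orientation'])
```

```text
[0.44439273 0.07106476 0.47849703] [[ 2.68913452e-01  9.63164297e-01 -3.03711215e-04]
 [ 9.23797508e-01 -2.57833072e-01  2.83055243e-01]
 [ 2.72550398e-01 -7.63979303e-02 -9.59103559e-01]]
[0.51357978 0.05201615 0.33605419] [ 1.35113613e-01  9.90829930e-01  1.13443984e-04 -5.90764110e-04]
```

View pics/w1.png

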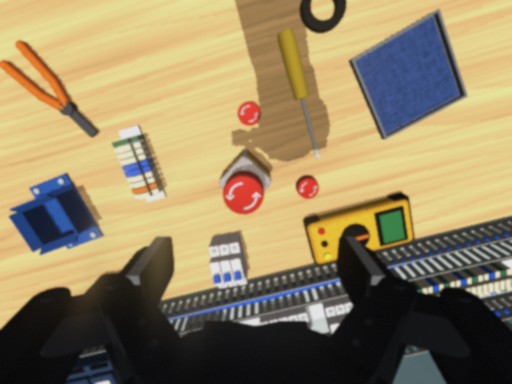

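The wrist view shows the cap at (243,194) and the tray corners at (350,62), (438,12), (465,96) and (383,137). The holder is at (50,215).

Run:
```python
from h import *
c=dict(np.load('pics/w1.png.npz'));i=c['img'][:,:,::-1]
h=cv2.cvtColor(np.ascontiguousarray(i),cv2.COLOR_BGR2HSV)
m=(((h[...,0]<8)|(h[...,0]>172))&(h[...,1]>130)&(h[...,2]>80)).astype(np.uint8)
m[:,300:]=0;m[:,:200]=0;m[:160]=0
m=cv2.morphologyEx(m,1*3,np.ones((9,9)))
n,l,s,ce=cv2.connectedComponentsWithStats(m)
for k in range(1,n):
    if s[k,4]>30: print(s[k],ce[k],ray(c,ce[k],.129),ray(c,ce[k],.146))
P=[ray(c,u,.014) for u in [(350,62),(438,12),(465,96),(383,137)]];print(np.mean(P,0))
for a in range(4):
    d=P[(a+1)%4]-P[a];print(np.linalg.norm(d),np.degrees(np.arctan2(d[1],d[0]))%90)
```

```text
[ 223  172   41   42 1318] [243.18285281 192.37708649] [0.54371606 0.02709564 0.129     ] [0.53888484 0.02923435 0.146     ]
[0.46785572 0.31300613 0.014     ]
0.13973661195119877 13.197826280457434
0.13344737544923863 13.317341855291165
0.13745263453307868 12.235799949878015
0.13116470181918943 14.325652219471323
```

carry_out(dp=[[0.2, -0.6, -0.2], [0.2, -0.7, -0.2], [0.1, -0.7, -0.2], [0.1, -0.7, -0.2], [0, -0.7, -0.2], [0, -0.7, 0], [0, -0.3, 0], [0, 0, 0], [0, 0, 0]], angular=[[0, 0, 0], [0, 0, 0], [0, 0, 0], [0, 0, 0], [0, 0, 0], [0, 0, 0], [0, 0, 0], [0, 0, 0], [0, 0, 0]], claw=[-1, -1, -1, -1, -1, -1, -1, -1, -1])

```text
t: 3.15
position: [0.5596, -0.2768, 0.2617]
orientation: [0.135, 0.991, 0.0, 0.0]
wrist_force: [0.1, -0.1, -0.3]
gripper_width: 0.0852
grip_force: 0.0
```

Run:
```python
from h import *
c=snap('wrist','w2.png');R,_=cv2.Rodrigues(np.array(c['rvec']));print(-R.T@np.array(c['tvec']).ravel())
s=read_state();print(s['position'],s['orientation'])
cv2.imwrite('pics/w2b.png',cv2.resize(c['img'][:,:,::-1],(768,576),interpolation=cv2.INTER_CUBIC))
```

```text
[ 0.48995468 -0.25761874  0.4042641 ]
[ 0.5596262  -0.27669088  0.26180975] [1.34417269e-01 9.90924764e-01 3.03771375e-04 1.34675754e-04]
```

View pics/w2b.png

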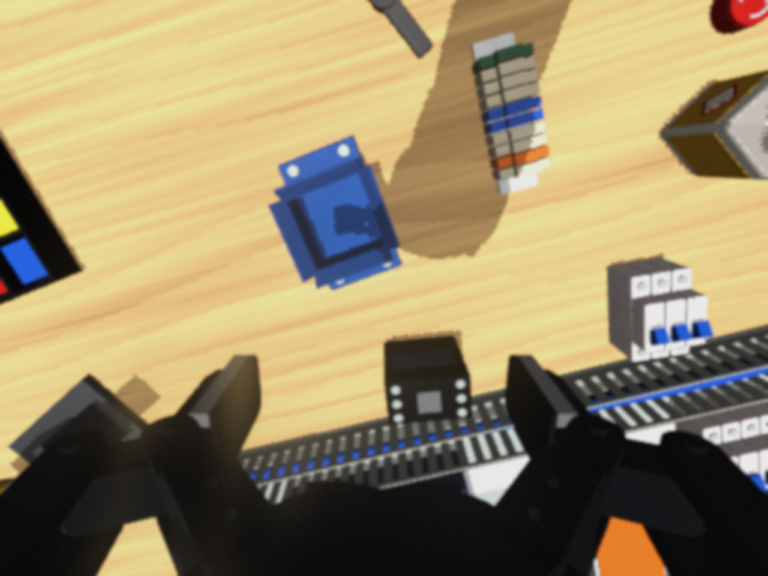

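The holder is at about (335,215) in the enlarged view, with its base plate's screws at (293,171) and (344,151). The bottle is at the right edge. A magnified crop comes next.

Run:
```python
from h import *
i=cv2.imread('pics/w2.png')[85:197,170:282].astype(float)
i=np.clip(255*(i/255)**.6,0,255).astype(np.uint8)
cv2.imwrite('pics/w2c.png',cv2.resize(i,None,fx=5,fy=5,interpolation=cv2.INTER_CUBIC))
```

```text
(no output)
```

View pics/w2c.png

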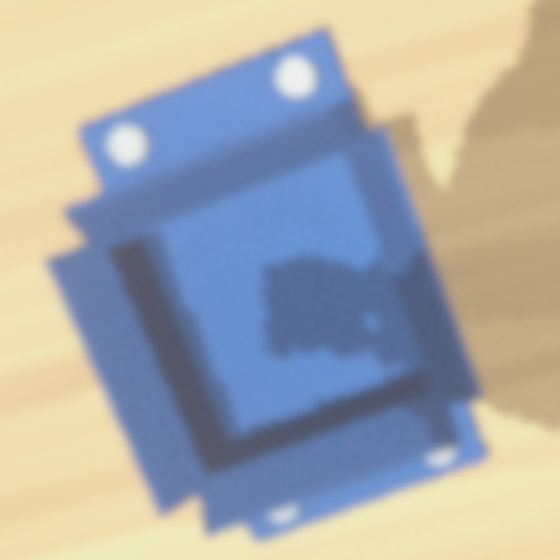

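Run:
```python
from h import *
c=dict(np.load('pics/w2.png.npz'))
g=lambda u,z: ray(c,(np.array(u)-2)/5+[170,85],z)[:2]
ang=lambda d:np.degrees(np.arctan2(d[1],d[0]))%90
for z in(.003,.006):
    P=[g(u,z) for u in [(80,130),(330,27),(487,455),(260,540)]];print('plate',z,np.mean(P,0),(P[0]+P[2])/2,(P[1]+P[3])/2)
    for a in range(4): d=P[(a+1)%4]-P[a];print(' ',np.linalg.norm(d),ang(d))
L=[g(u,.064) for u in[(48,262),(160,515)]];Rr=[g(u,.064) for u in[(388,127),(480,400)]]
T=[g(u,.064) for u in[(65,212),(105,188)]]
F=[g(u,.064) for u in[(205,535),(460,445)]]
for l in(L,Rr,F): print('lip',l,np.linalg.norm(l[1]-l[0]),ang(l[1]-l[0]))
th=np.radians(6);ex=np.array([np.cos(th),np.sin(th)]);ey=np.array([-ex[1],ex[0]])
for n,l in zip('LRTF',(L,Rr,T,F)): print(n,[ (p@ex,p@ey) for p in l])
s=[g(u,.006) for u in[(126,145),(295,77),(440,457),(284,514)]];print('screws',s,np.mean(s,0))
```

```text
plate 0.003 [ 0.52929715 -0.30864417] [ 0.52932431 -0.30909265] [ 0.52926999 -0.30819568]
  0.07498252216836482 5.592842133853466
  0.1276929210471685 4.75839316731351
  0.07318655350787562 5.645073574300554
  0.1277461125085014 5.564298857006577
plate 0.006 [ 0.52900301 -0.30826268] [ 0.52902997 -0.30870782] [ 0.52897606 -0.30781755]
  0.07442192487770391 5.592842133853438
  0.12673824116303659 4.75839316731348
  0.0726393835484923 5.645073574300511
  0.12679103494517371 5.564298857006548
lip [array([ 0.49943041, -0.35516274]), array([ 0.56712129, -0.34944731])] 0.06793173547314803 4.826285046426196
lip [array([ 0.49121038, -0.26732014]), array([ 0.56012717, -0.26322166])] 0.06903855691184241 3.4033708385995816
lip [array([ 0.57525813, -0.34005605]), array([ 0.56988608, -0.27100985])] 0.06925487656165065 4.448863807022931
L [(np.float64(0.4595698639698108), np.float64(-0.40542181561225826)), (np.float64(0.5274873464018659), np.float64(-0.40681331282218847))]
R [(np.float64(0.4605769106754907), np.float64(-0.3172011968073182)), (np.float64(0.5295445813423907), np.float64(-0.32032893452837696))]
T [(np.float64(0.45039489908128516), np.float64(-0.39644945245054464)), (np.float64(0.44883515462662155), np.float64(-0.3851500557635184))]
F [(np.float64(0.5365612681523715), np.float64(-0.398324040242441)), (np.float64(0.5384359371918658), np.float64(-0.3290945411574279))]
screws [array([ 0.47667319, -0.34008493]), array([ 0.47203149, -0.28981517]), array([ 0.58543817, -0.27991673]), array([ 0.58986444, -0.32937186])] [ 0.53100182 -0.30979717]
```

Holder centre is about (0.529, -0.309) with yaw about 5°. Now over the bottle for its yaw.

carry_out(dp=[[0, 0.5, 0], [0, 0.7, 0], [-0.05, 0.7, -0.1], [-0.1, 0.7, -0.1], [-0.1, 0.7, -0.2], [0, 0.5, -0.2], [0, 0.26, -0.1], [0, 0, 0], [0, 0, 0]], angular=[[0, 0, 0], [0, 0, 0], [0, 0, 0], [0, 0, 0], [0, 0, 0], [0, 0, 0], [0, 0, 0], [0, 0, 0], [0, 0, 0]], claw=[-1, -1, -1, -1, -1, -1, -1, -1, -1])

```text
t: 4.32
position: [0.5412, 0.0251, 0.2095]
orientation: [0.136, 0.991, -0.0, 0.001]
wrist_force: [0.5, 0.1, -0.5]
gripper_width: 0.0852
grip_force: 0.0
```

Run:
```python
from h import *
c=snap('wrist','w3.png')
s=read_state();print(s['position'],s['orientation'])
i=c['img'][:,:,::-1][60:340,130:400].astype(float)
i=np.clip(255*(i/255)**.6,0,255).astype(np.uint8)
cv2.imwrite('pics/w3b.png',cv2.resize(i,None,fx=2,fy=2,interpolation=cv2.INTER_CUBIC))
```

```text
[0.5412741  0.02473951 0.20950859] [ 1.36169817e-01  9.90685257e-01 -1.76434673e-04  6.86962512e-04]
```

View pics/w3b.png

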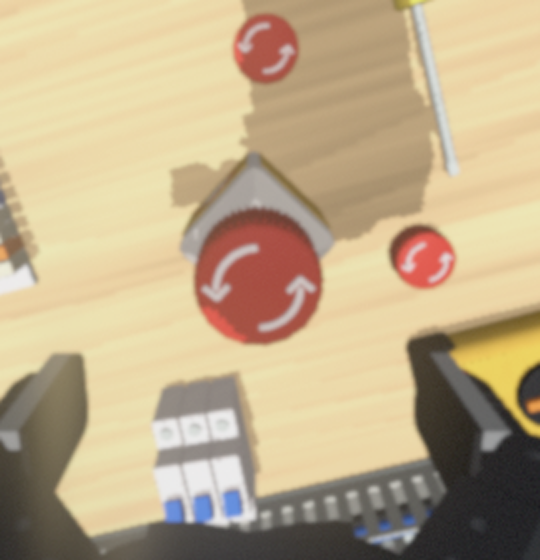

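The cap's top is centred at about (258,280), and the body's top corners are at (253,157), (184,240) and (331,238).

Run:
```python
from h import *
c=dict(np.load('pics/w3.png.npz'))
g=lambda u,z: ray(c,(np.array(u)-.5)/2+[130,60],z)[:2]
ang=lambda d:np.degrees(np.arctan2(d[1],d[0]))%90
for z in(.086,.09):
    a,b,d=[g(u,z) for u in[(253,157),(184,240),(331,238)]]
    print(z,ang(b-a),ang(d-a),ang(b-d)-45,np.linalg.norm(b-a),np.linalg.norm(d-a),'centre',(b+d)/2)
i=c['img'];h=cv2.cvtColor(i,cv2.COLOR_RGB2HSV)
m=(((h[...,0]<8)|(h[...,0]>172))&(h[...,1]>130)).astype(np.uint8);m=cv2.morphologyEx(m,cv2.MORPH_CLOSE,np.ones((11,11)))
n,l,s,ce=cv2.connectedComponentsWithStats(m)
k=1+np.argmax(s[1:,4]);print(s[k],ce[k])
# compare projected cap outline bounding box
from scipy.optimize import least_squares
t=np.linspace(0,2*np.pi,200)
def f(p):
    q=np.vstack([proj(c,np.c_[p[0]+.026*np.cos(t),p[1]+.026*np.sin(t),t*0+z]) for z in(.112,.146)])
    return np.r_[q.min(0),q.max(0)]-[s[k,0]-.5,s[k,1]-.5,s[k,0]+s[k,2]-.5,s[k,1]+s[k,3]-.5]
r=least_squares(f,[.54,.028],x_scale=.01);print(r.x,r.fun)
```

```text
0.086 34.36995240426063 28.624467412220316 30.176686553002156 0.052948150669725615 0.05520295114000988 centre [0.53879691 0.02915115]
0.09 34.36995240426061 28.624467412220312 30.176686553002128 0.05215162534372 0.054372505730735016 centre [0.53778378 0.02938393]
[ 228  165   63   66 3300] [258.49606061 198.1569697 ]
[0.54219584 0.02792773] [-1.67490991 -2.57729991  1.67338351  2.71055114]
```

carry_out(dp=[[0.01, 0.04, -0.3], [0, 0, -0.4], [0, 0, -0.3], [0, 0, -0.2], [0, 0, 0], [0, 0, 0], [0, 0, 0], [0, 0, 0], [0, 0, 0], [0, 0, 0]], angular=[[0, 0, 0], [0, 0, 0], [0, 0, 0], [0, 0, 0], [0, 0, 0], [0, 0, 0], [0, 0, 0], [0, 0, 0], [0, 0, 0], [0, 0, 0]], claw=[-1, -1, -1, -1, -1, 1, 1, 1, 1, 1])

```text
t: 5.62
position: [0.5422, 0.0286, 0.1197]
orientation: [0.136, 0.991, -0.0, 0.001]
wrist_force: [-0.1, -0.9, 5.4]
gripper_width: 0.0506
grip_force: 61.8
```

carry_out(dp=[[0, 0, 0.1], [0, 0, 0.3], [0, 0, 0.4], [0, 0, 0.4], [0, -0.2, 0.1], [0, 0, 0]], angular=[[0, 0, 0], [0, 0, 0], [0, 0, 0], [0, 0, 0], [0, 0, 0], [0, 0, 0]], claw=[1, 1, 1, 1, 1, 1])

```text
t: 6.38
position: [0.5413, 0.0128, 0.2158]
orientation: [0.136, 0.991, -0.0, -0.0]
wrist_force: [-0.5, 0.8, -2.5]
gripper_width: 0.051
grip_force: 63.3
```

carry_out(dp=[[0, -0.3, 0], [-0.05, -0.6, 0], [-0.05, -0.6, 0], [-0.05, -0.6, 0], [-0.02, -0.6, 0], [0, -0.5, 0], [0, -0.4, 0], [0, -0.4, 0], [0, -0.2, 0], [0, -0.1, 0]], angular=[[0, 0, -0.03], [0, 0, -0.03], [0, 0, -0.03], [0, 0, -0.03], [0, 0, -0.03], [0, 0, -0.03], [0, 0, -0.03], [0, 0, -0.03], [0, 0, -0.03], [0, 0, -0.01]], claw=[1, 1, 1, 1, 1, 1, 1, 1, 1, 1])

```text
t: 7.62
position: [0.528, -0.3086, 0.215]
orientation: [0.349, 0.937, 0.001, -0.001]
wrist_force: [-0.3, -0.2, -1.7]
gripper_width: 0.0509
grip_force: 63.3
```

carry_out(dp=[[0, 0, 0], [0, 0, 0]], angular=[[0, 0, 0], [0, 0, 0]], claw=[1, 1])

```text
t: 7.88
position: [0.5287, -0.3075, 0.2163]
orientation: [0.348, 0.938, 0.0, -0.0]
wrist_force: [-0.5, 0.5, -2.2]
gripper_width: 0.0506
grip_force: 63.3
```

Run:
```python
from h import *
s=read_state();print(s['position'],s['orientation'],s['wrist_force'])
c=snap('wrist','w4.png')
i=c['img'][:,:,::-1][110:384,120:400].astype(float)
i=np.clip(255*(i/255)**.6,0,255).astype(np.uint8)
a=cv2.resize(i,None,fx=2,fy=2,interpolation=cv2.INTER_CUBIC)
cv2.imwrite('pics/w4b.png',a)
```

```text
[ 0.52870637 -0.30753004  0.21633311] [ 3.47760558e-01  9.37583316e-01  3.18150830e-04 -1.36419784e-04] [-0.50754396  0.45543078 -2.24613031]
```

View pics/w4b.png

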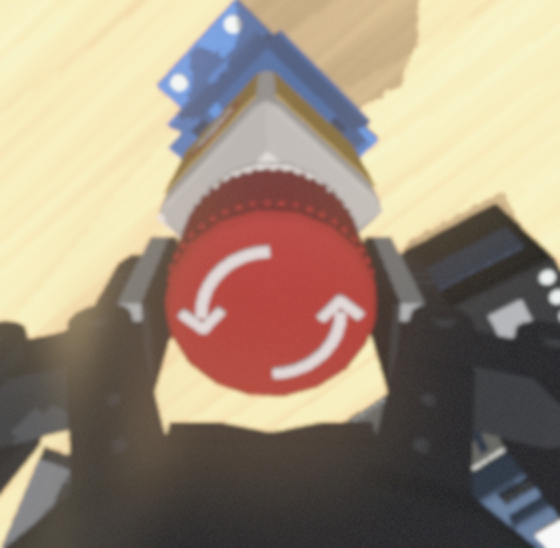

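The bottle hangs upright in the grip. Its side corners are at (163,205) and (380,205) and its front corner at (266,85). The holder's plate and lip edges look parallel to it, which I'll check with numbers.

Run:
```python
from h import *
c=dict(np.load('pics/w4.png.npz'))
g=lambda u,z: ray(c,(np.array(u)-.5)/2+[120,110],z)[:2]
ang=lambda d:np.degrees(np.arctan2(d[1],d[0]))%90
b,d=g((163,205),.1826),g((380,205),.1826);print('diag',ang(b-d)-45,(b+d)/2,np.linalg.norm(b-d))
P=g((160,87),.005),g((237,0),.005);print('plate',ang(P[1]-P[0]),P)
L=g((275,33),.064),g((377,135),.064);print('lip',ang(L[1]-L[0]),L)
```

```text
diag 4.274415474275344 [ 0.52620592 -0.30486125] 0.07354980699972158
plate 6.1189406300216405 (array([ 0.47112473, -0.35109736]), array([ 0.46331173, -0.27821732]))
lip 4.991934518140826 (array([ 0.4902264 , -0.27126156]), array([ 0.56790593, -0.2644765 ]))
```

carry_out(dp=[[0, -0.03, -0.1], [0, 0, -0.2], [0, 0, -0.2], [0, 0, -0.1], [0, 0, -0.06], [0, 0, -0.06], [0, 0, 0]], angular=[[0, 0, 0], [0, 0, 0], [0, 0, 0], [0, 0, 0], [0, 0, 0], [0, 0, 0], [0, 0, 0]], claw=[1, 1, 1, 1, 1, 1, 1])

```text
t: 8.8
position: [0.5286, -0.3106, 0.1617]
orientation: [0.348, 0.937, 0.0, -0.0]
wrist_force: [1.1, -0.3, -3.7]
gripper_width: 0.0501
grip_force: 65.6
```

carry_out(dp=[[0, 0, -0.1], [0, 0, -0.1], [0, 0, -0.1], [0, 0, -0.08], [0, 0, -0.06], [0, 0, -0.03], [0, 0, 0]], angular=[[0, 0, 0], [0, 0, 0], [0, 0, 0], [0, 0, 0], [0, 0, 0], [0, 0, 0], [0, 0, 0]], claw=[1, 1, 1, 1, 1, 1, 1])

```text
t: 9.68
position: [0.5284, -0.3107, 0.1271]
orientation: [0.348, 0.937, 0.0, -0.0]
wrist_force: [2.3, -0.6, -1.7]
gripper_width: 0.0507
grip_force: 65.7
```

carry_out(dp=[[0, 0, -0.02], [0, 0, 0]], angular=[[0, 0, 0], [0, 0, 0]], claw=[1, 1])

```text
t: 9.93
position: [0.5287, -0.311, 0.1265]
orientation: [0.348, 0.937, -0.0, 0.0]
wrist_force: [-0.5, 1.6, 5.6]
gripper_width: 0.0504
grip_force: 66.5
```

carry_out(dp=[[0, 0, -0.03], [0, 0, 0]], angular=[[0, 0, 0], [0, 0, 0]], claw=[1, 1])

```text
t: 10.18
position: [0.5288, -0.3111, 0.1246]
orientation: [0.348, 0.937, -0.0, 0.001]
wrist_force: [-0.3, 2.2, 6.4]
gripper_width: 0.0504
grip_force: 66.6
```

carry_out(dp=[[0, 0, -0.03], [0, 0, 0]], angular=[[0, 0, 0], [0, 0, 0]], claw=[1, 1])

```text
t: 10.42
position: [0.529, -0.3111, 0.1228]
orientation: [0.348, 0.937, -0.0, 0.001]
wrist_force: [-1.0, 1.9, 9.5]
gripper_width: 0.0505
grip_force: 66.8
```

carry_out(dp=[[0, 0, -0.025], [0, 0, 0], [0, 0, 0]], angular=[[0, 0, 0], [0, 0, 0], [0, 0, 0]], claw=[1, 1, 1])

```text
t: 10.8
position: [0.5291, -0.3112, 0.1214]
orientation: [0.348, 0.937, -0.0, 0.001]
wrist_force: [-1.7, 2.6, 11.0]
gripper_width: 0.0502
grip_force: 67.0
```

carry_out(dp=[[0, 0, 0], [0, 0, 0], [0, 0, 0], [0, 0, 0], [0, 0, 0]], angular=[[0, 0, 0.05], [0, 0, 0.05], [0, 0, 0.05], [0, 0, 0.05], [0, 0, 0]], claw=[1, 1, 1, 1, 1])

```text
t: 11.42
position: [0.5293, -0.3112, 0.1214]
orientation: [0.197, 0.98, -0.0, 0.001]
wrist_force: [-1.2, 3.2, 10.0]
gripper_width: 0.0506
grip_force: 67.1
```

```bash
python3 -c "
from plant import *
s=read_state();print(s['position'],s['wrist_force'],s['ft_torque'],s['qpos'])"
```

```text
[ 0.5293108  -0.31116446  0.12144223] [-1.22881705  3.17978688 10.00469119] [0.53048633 0.26314466 0.08704267] [-6.34868297e-01  5.02657854e-01 -1.26896214e-02  1.05270829e+00
  2.73994507e-04 -2.38071146e-01]
```

carry_out(dp=[[0, 0, -0.005], [0, 0, 0], [0, 0, 0], [0, 0, 0], [0, 0, 0], [0, 0, 0], [0, 0, 0], [0, 0, 0]], angular=[[0, 0, 0.06], [0, 0, 0.06], [0, 0, 0.06], [0, 0, 0.06], [0, 0, 0.06], [0, 0, 0.05], [0, 0, 0], [0, 0, 0]], claw=[1, 1, 1, 1, 1, 1, 1, 1])

```text
t: 12.42
position: [0.5291, -0.311, 0.121]
orientation: [-0.076, 0.997, -0.001, 0.001]
wrist_force: [-2.3, 2.8, 11.1]
gripper_width: 0.0507
grip_force: 67.1
```

```bash
python3 -c "
from plant import *
s=read_state();print(s['position'],s['orientation'],s['wrist_force'],s['ft_torque'])"
```

```text
[ 0.52912503 -0.31096962  0.12104949] [-7.62298712e-02  9.97089637e-01 -5.97150884e-04  9.51962129e-04] [-2.2977461   2.76108229 11.14785388] [0.61398207 0.36123871 0.03452804]
```

carry_out(dp=[[0, 0, 0.05], [0, 0, 0.08], [0, 0, 0.1], [0, 0, 0.1], [0, 0, 0]], angular=[[0, 0, 0], [0, 0, 0], [0, 0, 0], [0, 0, 0], [0, 0, 0]], claw=[1, 1, 1, 1, 1])

```text
t: 13.05
position: [0.529, -0.3113, 0.1442]
orientation: [-0.076, 0.997, -0.0, 0.0]
wrist_force: [0.1, 0.6, -1.0]
gripper_width: 0.0504
grip_force: 66.0
```

carry_out(dp=[[0, 0, 0.2], [0, 0, 0.3], [0, 0, 0.4], [0, 0, 0.4], [0, 0, 0]], angular=[[0, 0, 0], [0, 0, 0], [0, 0, 0], [0, 0, 0], [0, 0, 0]], claw=[1, 1, 1, 1, 1])

```text
t: 13.68
position: [0.5301, -0.312, 0.2446]
orientation: [-0.076, 0.997, -0.002, 0.002]
wrist_force: [0.4, 0.1, -0.1]
gripper_width: 0.0506
grip_force: 66.0
```

Run:
```python
from h import *
s=read_state();print(s['position'],s['orientation'],s['wrist_force'])
c=snap('scene','s2.png')['img'][:,:,::-1][120:240,100:260]
t=snap('wrist','w5.png')['img'][:,:,::-1][60:384]
cv2.imwrite('pics/s2b.png',np.hstack([cv2.resize(c,(432,324),interpolation=cv2.INTER_CUBIC),t[:,130:450]]))
```

```text
[ 0.53013914 -0.31195151  0.2446146 ] [-0.07608006  0.99709683 -0.00202293  0.00237443] [ 0.3640508   0.10359143 -0.06157572]
```

View pics/s2b.png

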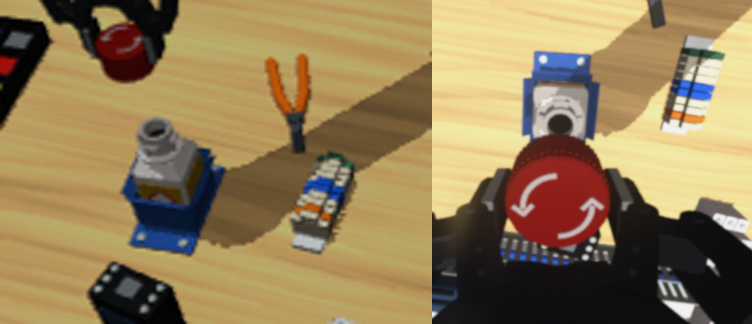

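The cap is off and the bottle stands open and upright in the holder. Now carry the cap to the tray.

carry_out(dp=[[0, 0.4, 0.1], [0, 0.7, 0], [-0.05, 0.7, 0], [-0.07, 0.75, 0], [-0.1, 0.75, 0], [-0.1, 0.75, 0], [-0.1, 0.75, 0], [-0.1, 0.75, 0], [-0.1, 0.75, 0], [-0.1, 0.75, 0]], angular=[[0, 0, 0], [0, 0, 0], [0, 0, 0], [0, 0, 0], [0, 0, 0], [0, 0, 0], [0, 0, 0], [0, 0, 0], [0, 0, 0], [0, 0, 0]], claw=[1, 1, 1, 1, 1, 1, 1, 1, 1, 1])

```text
t: 15.02
position: [0.4733, 0.2194, 0.2471]
orientation: [-0.076, 0.997, -0.0, -0.001]
wrist_force: [0.1, -0.5, -0.1]
gripper_width: 0.0505
grip_force: 65.9
```

carry_out(dp=[[-0.1, 0.6, 0], [-0.02, 0.45, 0], [0, 0.25, 0], [0, 0, -0.3], [0, 0, -0.6], [0, 0, -0.6], [0, 0, -0.5], [0, 0, -0.3], [0, 0, 0], [0, 0, 0]], angular=[[0, 0, 0], [0, 0, 0], [0, 0, 0], [0, 0, 0], [0, 0, 0], [0, 0, 0], [0, 0, 0], [0, 0, 0], [0, 0, 0], [0, 0, 0]], claw=[1, 1, 1, 1, 1, 1, 1, 1, 1, 1])

```text
t: 16.27
position: [0.4662, 0.3153, 0.0768]
orientation: [-0.076, 0.997, 0.0, 0.0]
wrist_force: [0.2, 0.2, -0.3]
gripper_width: 0.0506
grip_force: 65.9
```

carry_out(dp=[[0, 0, -0.2], [0, 0, -0.3], [0, 0, -0.15], [0, 0, -0.1], [0, 0, -0.04], [0, 0, 0], [0, 0, 0]], angular=[[0, 0, 0], [0, 0, 0], [0, 0, 0], [0, 0, 0], [0, 0, 0], [0, 0, 0], [0, 0, 0]], claw=[1, 1, 1, 1, 1, 1, 1])

```text
t: 17.15
position: [0.4661, 0.3157, 0.0174]
orientation: [-0.076, 0.997, 0.0, 0.0]
wrist_force: [0.1, -0.2, -0.2]
gripper_width: 0.0503
grip_force: 65.9
```

carry_out(dp=[[0, 0, -0.02], [0, 0, 0], [0, 0, 0]], angular=[[0, 0, 0], [0, 0, 0], [0, 0, 0]], claw=[1, 1, 1])

```text
t: 17.52
position: [0.4656, 0.3154, 0.0154]
orientation: [-0.076, 0.997, 0.0, -0.0]
wrist_force: [-0.4, -0.7, -0.5]
gripper_width: 0.0502
grip_force: 65.9
```

carry_out(dp=[[0, 0, -0.02], [0, 0, 0], [0, 0, 0]], angular=[[0, 0, 0], [0, 0, 0], [0, 0, 0]], claw=[1, 1, 1])

```text
t: 17.9
position: [0.4656, 0.3154, 0.0138]
orientation: [-0.076, 0.997, 0.0, -0.0]
wrist_force: [-0.6, -0.6, -1.0]
gripper_width: 0.0508
grip_force: 65.9
```

carry_out(dp=[[0, 0, -0.015], [0, 0, 0], [0, 0, 0]], angular=[[0, 0, 0], [0, 0, 0], [0, 0, 0]], claw=[1, 1, 1])

```text
t: 18.27
position: [0.4657, 0.3155, 0.013]
orientation: [-0.076, 0.997, 0.0, 0.0]
wrist_force: [-1.9, -1.4, 2.9]
gripper_width: 0.0505
grip_force: 66.4
```

Contact is made, so release and rise.

carry_out(dp=[[0, 0, 0], [0, 0, 0], [0, 0, 0], [0, 0, 0], [0, 0, 0.1], [0, 0, 0.3], [0, 0, 0.5], [0, 0, 0.6], [0, 0, 0.6], [0, 0, 0]], angular=[[0, 0, 0], [0, 0, 0], [0, 0, 0], [0, 0, 0], [0, 0, 0], [0, 0, 0], [0, 0, 0], [0, 0, 0], [0, 0, 0], [0, 0, 0]], claw=[-0.4, -0.5, -0.5, -0.5, -0.5, -0.5, -0.5, -0.5, -0.5, -0.5])

```text
t: 19.52
position: [0.4685, 0.317, 0.1751]
orientation: [-0.076, 0.997, 0.002, 0.004]
wrist_force: [-0.2, 0.0, -1.0]
gripper_width: 0.0638
grip_force: 0.0
```

Run:
```python
from h import *
c=snap('scene','s3.png')['img'][:,:,::-1]
cv2.imwrite('pics/s3b.png',cv2.resize(c[110:310,120:420],(780,520),interpolation=cv2.INTER_CUBIC))
```

```text
(no output)
```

View pics/s3b.png

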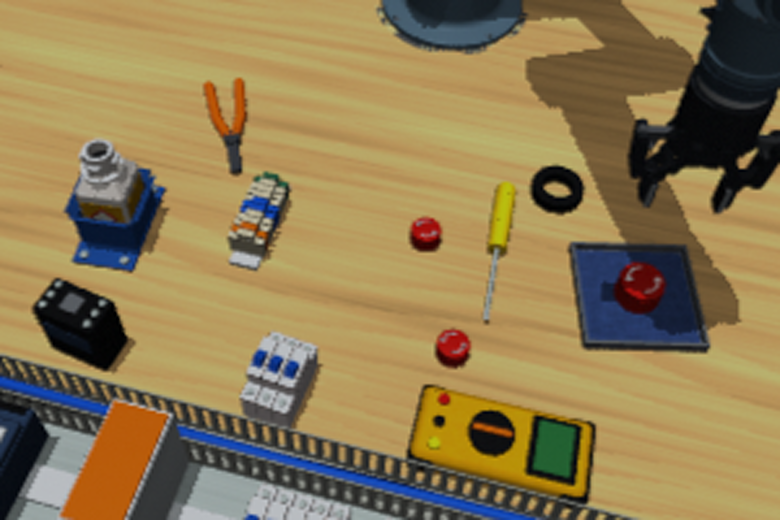

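The picture shows the cap right way up in the tray at (640,288), the open bottle upright in the holder at (100,195), and nothing else disturbed.

```bash
python3 -c "
from plant import *
print(sign_off())"
```

```text
the job is handed in; nothing more can be done
None
```

The job is handed in: the open bottle stands upright in the blue holder, and the red cap sits right way up in the tray. In the last picture nothing else had been moved, and the clock read about 19.5 s of the 58 s allowed.

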